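Third hand at the window frame: clear the vial, press the organizer tray home

ROBOT

A 6-joint arm with a two-finger parallel gripper is mounted at the origin on the work surface. World frame = base frame: x ahead of the robot, y to its left, z up, the work surface at z = 0. Lengths are in mm, angles in degrees, forces in N, time in s.
With the tool pointing down it reaches from about 325 to 900 mm from the base axis. Payload 3.5 kg.
Tool frame: the origin (TCP) lies midway between the tips of the shut fingers; the grasp point (between the pads) lies behind it (robot.grasp_offset is the z of the grasp point in the tool frame, in mm); z points along the fingers, y is the direction in which the jaws open and shut (so a half turn about z gives the same grasp; the last joint's range is limited). The gripper opens to 85 mm and grips with 20 to 120 N. Pads are 22 mm wide; open, the fingers measure 114 mm over their backs; the gripper's body (76 mm by 85 mm) begins 54 mm behind the grasp point. The pads swing forward as they close: fully open they stand 13 mm farther back than shut.
Start: joints at [71.253, 15.837, -1.513, 72.651, 0, 84.076], TCP at [138.717, 609.409, 231.313] pointing down, gripper open.
Joint ranges: [-178.77, 178.77], [-48.84, 107.48], [-61.69, 71.31], [-111.58, 123.2], [-90, 87.43], [-180, 180]. Speed limits (degrees/s): [147.25, 147.25, 180, 180, 180, 180].

INTERFACE

Orientations are given as a 3x3 rotation matrix whose columns are the frame's x, y, z axes.
In Python, from rig import robot, hand, inverse_kinematics, cams, job gives the robot as it stands. The module is installed in compiled form; this text tells all that it offers. Calls block until the motion is done:
- robot.reach(position, orientation): joint-space move of the TCP to a pose.
- robot.line_to(position, ori=None, feed=150, until_force=None): straight line of the TCP; ori=None keeps the orientation; feed is the mean speed in mm/s. With until_force (N) it stops when the force on the tool has changed by that much, and returns True; else False.
- robot.goto_joints(angles): joint-space move.
- hand.open_gripper() and hand.close(): open the fingers fully, or close them until they stop; the grip force is fixed at half the most.
- robot.hold(seconds).
- inverse_kinematics(position, orientation): joint angles nearest the present ones, or None.
- robot.read_state(): the state.
- cams.grab_frame(name): name is "side" or "top"; returns a dict with "pixels" (480x640x3 uint8, red, green, blue), "range_z" (480x640 float32, mm along the optical axis (not along the pixel's ray), 0 where there is no reading), "camera_matrix" (3x3 intrinsics, pixels), "R" (3x3) and "t" (3): a world point X has camera coordinates R X + t. Camera axes: x right, y down, z forward; pixel columns grow to the right and rows downward; lengths in mm; the calibration is good to about 2 mm. A picture is of the moment at which its call begins.
A pose or a line that the arm cannot do raises robot.PlanningError and nothing moves.
- job.hand_in(): hands the job in, once; it reports no verdict.
The state is a dict: "time_s": time; "qpos": joint angles; "joint_velocities": joint speeds; "tau": joint torques, N m; "tool_pos": TCP position; "eef_rot": TCP orientation; "wrist_force": force on the tool from outside, world axes, zero at the start; "ft_torque": the same for the moment, N m; "grip_width": finger opening in mm.
Only numpy, scipy, OpenCV 4.12 (cv2) and the standard library are available. Lean on these libraries where they do the work, as an engineer would, in place of code of your own. Each camera call takes 0.05 s, during which the arm holds its last target.

TASK

I am about to screw the little wooden tray for the pill organizer to the window frame and need a third hand. First take the amber vial out of the way and stand it gently in the blue dish; then set the tray flat on the sill, its tall back flush and square against the frame, between the two strips of yellow tape, and keep it pressed against the frame with a steady push of about 10 N for at least three seconds, never slamming or forcing it. Finish while still holding it pressed like that - do not let go - and leave everything else where it stands.

Things in the scene. Friction and masses are not known exactly. Their poses are not given: they have to be found in the camera images.
- frame: Bottom rail of a dark wooden window frame, fixed on the sill, rigid: 1.9 m long, 60 mm deep, 70 mm high (plus a 12 mm upstand along its far top edge). Origin: foot of the room-side face at sill height, midway between two strips of yellow tape; x points out of the room into the rail (the face is the plane x = 0), y along the rail, z up. Its place and yaw vary.
- mark (a point): Same point and axes as the frame's origin: the foot of the tray's back belongs here. The two 24 mm wide strips of yellow tape go over the rail's top edge; their inner edges are at y = -111 and +111 mm.
- tray: Loose light-wood tray, 78 mm deep (x), 210 mm long (y), about 0.25 kg, rigid. Origin: centre of its underside; x points from low front lip to tall back, z up. Boards 10 mm thick: base, top at 10 mm; back at x = 29 to 39 mm, 65 mm high, with two screw holes at y = -70 and 70 mm; lip at x = -39 to -29 mm and two end cheeks, 36 mm high. Trough between lip and back 58 mm wide.
- tray_back (a point): Middle of the lower outer edge of the tray's tall back (tray x = +39 mm, y = 0, underside height). Axes as the tray. The tray slides on the sill: if it is also pushed down on the sill, friction there takes up part of the push meant for the frame.
- tray_lip (a point): Middle of the top of the tray's front lip (tray x = -34 mm, y = 0, 36 mm above its underside), axes as the tray. The lip can be gripped from above across its 10 mm thickness, one finger in the trough (its floor is 26 mm below the lip's top); the screw holes then stay free.
- vial: Amber plastic pill vial with a white ribbed cap, closed, loose, about 40 g, standing on the sill in front of the frame where the tray belongs. Body 34 mm diameter and 58 mm high, cap 39 mm diameter and 18 mm high above it, 76 mm in all. Origin: centre of its underside, z up along it.
- dish: Loose blue ceramic dish, round, 120 mm across the rim, 24 mm high, about 0.22 kg; its flat inner floor is 6 mm above its underside and about 80 mm across. Origin: centre of its underside.
- organizer: White plastic weekly pill organizer with seven flip lids, 50 x 180 x 28 mm, loose; stays where it is. Origin: centre of its underside, y along its length.
- tumbler: Clear glass tumbler, 72 mm diameter at the rim, 95 mm high, loose; stays where it is. Origin: centre of its underside.
- spoon: Stainless teaspoon, 133 mm long, up to 10 mm high, lying on the sill, loose; stays where it is. Origin: near its middle at sill height, x along it towards the bowl.

How it is judged:
By the outcome, as a careful person would: the job done as asked, in the order asked, and still so for the second after the job is handed in, while the arm keeps its last pose, push and grip.
It also fails if it takes over 67 s, if anything falls off the work surface, if the arm or the gripper's body presses on something with over 40 N, if the wrist force passes 120 N, or if a joint passes its speed limit or range.

## Working session

There is one attempt and no reset: what is moved stays moved. The work goes in short steps, each a Python script; the robot and the scene stay as the last script left them, time stands still between calls to the robot, and variables do not carry over. Pictures are saved under pics/ and viewed, and the job is handed in when it is done.

```bash
mkdir -p pics
cat > h.py <<'E'
import numpy as np, cv2
from rig import robot, hand, inverse_kinematics, cams, job
def grab(n,tag):
    f=cams.grab_frame(n); cv2.imwrite(f'pics/{tag}.png',f['pixels'][:,:,::-1]); np.savez(f'pics/{tag}.npz',**f); return f
def world(f,u,v,z=None):
    K=np.array(f['camera_matrix']);R=np.array(f['R']);t=np.array(f['t'])
    d=np.linalg.inv(K)@np.array([u,v,1.0]); o=-R.T@t; r=R.T@d
    if z is None: return o+r*float(f['range_z'][int(round(v)),int(round(u))])
    return o+r*(z-o[2])/r[2]
def cloud(f):
    K=np.array(f['camera_matrix']);R=np.array(f['R']);t=np.array(f['t'])
    v,u=np.mgrid[:480,:640]; p=np.stack([u,v,np.ones_like(u)],-1)@np.linalg.inv(K).T*f['range_z'][...,None]
    return (p-t)@R
E
python3 - <<'E'
from h import *
for n in('side','top'):
    f=grab(n,n+'0'); print(n,f['camera_matrix'],f['R'],f['t'])
s=robot.read_state(); print({k:np.round(v,2) for k,v in s.items()}, robot.grasp_offset)
E
```

```text
side [[484.07079025   0.         312.29218268]
 [  0.         484.07079025 244.96100408]
 [  0.           0.           1.        ]] [[-0.9986135  -0.05219553 -0.00683468]
 [-0.02426332  0.57160594 -0.82016946]
 [ 0.04671592 -0.81886646 -0.57207984]] [ 534.47674473   75.59386398 1196.45524687]
top [[458.15537426   0.         313.86837553]
 [  0.         458.15537426 232.43161892]
 [  0.           0.           1.        ]] [[-7.14077623e-04 -9.99998406e-01 -1.63667638e-03]
 [-9.85062854e-01  9.85236049e-04 -1.72192340e-01]
 [ 1.72193678e-01  1.48927041e-03 -9.85061988e-01]] [  -1.6884874   544.85606011 1121.08420529]
{'time_s': np.float64(0.1), 'qpos': array([71.25, 15.87, -1.59, 72.65,  0.  , 84.08]), 'joint_velocities': array([ 0.03, -0.06,  0.13,  0.11,  0.  ,  0.02]), 'tau': array([ 0.000e+00, -4.467e+01,  2.961e+01,  1.000e-02, -0.000e+00,
        0.000e+00]), 'tool_pos': array([138.49, 608.71, 230.25]), 'eef_rot': array([[-0.98,  0.22, -0.  ],
       [ 0.22,  0.98, -0.  ],
       [ 0.  , -0.  , -1.  ]]), 'wrist_force': array([0.37, 0.73, 0.72]), 'ft_torque': array([ 0.03, -0.05, -0.01]), 'grip_width': np.float64(85.26)} -18.700000000000003
```

View pics/side0.png

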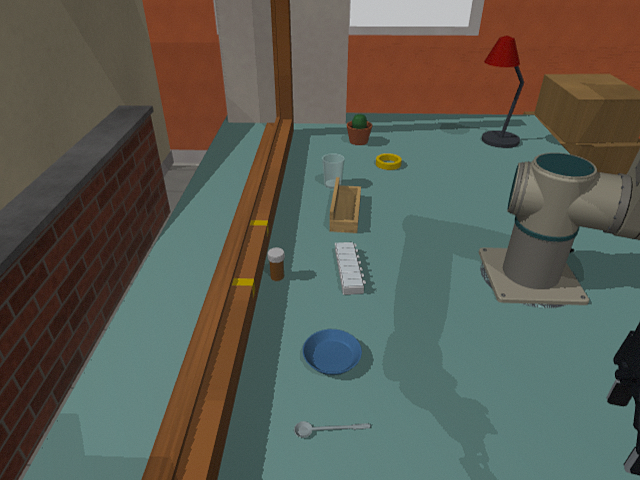

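View pics/top0.png

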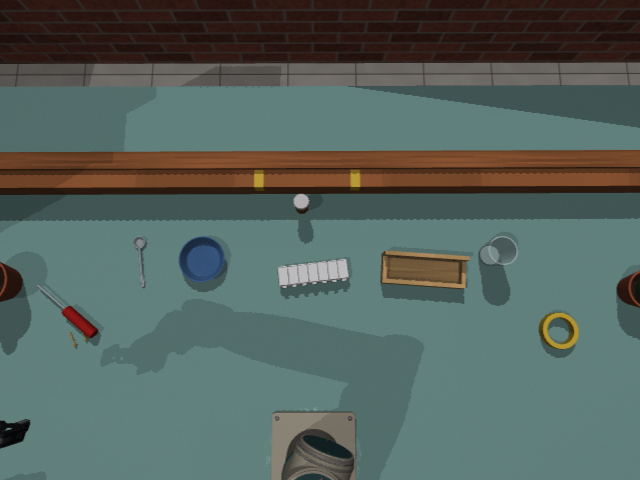

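The top view shows: rail along the rows 150-190, tape at (259,180) and (355,180), vial at (301,203), dish at (203,259), tray at (425,270) with its back towards the rail, organizer at (313,273), tumbler at (500,252), spoon at (141,262).

Run:
```python
from h import *
f=dict(np.load('pics/top0.npz')); P=cloud(f); im=f['pixels']
def crop(a,b,c,d,s,n): cv2.imwrite(n,cv2.resize(im[b:d,a:c,::-1],None,fx=s,fy=s,interpolation=cv2.INTER_CUBIC))
crop(240,150,375,230,5.9,'pics/c1.png'); crop(370,235,530,300,5,'pics/c2.png')
# rail front edge
for u in (60,150,220,259,300,355,400,480,560):
    col=P[185:200,u]; print(u,[(round(float(p[0])),round(float(p[2]))) for p in col[::1]], round(float(col[0,1])))
hsv=cv2.cvtColor(im,cv2.COLOR_RGB2HSV)
m=cv2.inRange(hsv,(24,150,120),(34,255,255)); n,l,s,c=cv2.connectedComponentsWithStats(m); print(s[1:],c[1:])
for i in range(1,n):
    if s[i][4]>100: q=P[l==i]; print(i,q.min(0),q.max(0),np.median(q,0))
m=cv2.inRange(hsv,(100,120,40),(125,255,255)); q=P[m>0]; print('dish',len(q),np.percentile(q,[1,99],axis=0))
```

```text
60 [(664, 69), (661, 73), (659, 70), (658, 64), (659, 52), (659, 43), (660, 29), (658, 23), (344, 1198), (658, 3), (655, 4), (654, -3), (651, 1), (648, 0), (646, -2)] 645
150 [(664, 68), (660, 74), (659, 68), (659, 60), (660, 47), (658, 42), (659, 31), (660, 17), (659, 9), (660, -4), (656, 0), (655, -5), (650, 0), (648, -2), (645, 0)] 416
220 [(663, 72), (661, 69), (659, 70), (659, 57), (659, 49), (660, 36), (660, 26), (660, 17), (659, 10), (659, -2), (655, 3), (653, -2), (650, -1), (647, 2), (645, 0)] 236
259 [(663, 72), (660, 72), (659, 69), (657, 64), (659, 49), (657, 45), (660, 26), (659, 18), (659, 8), (658, 2), (655, 1), (653, 0), (650, 1), (647, 0), (645, -3)] 137
300 [(664, 69), (661, 69), (659, 66), (659, 58), (660, 46), (660, 36), (659, 29), (661, 11), (659, 7), (639, 73), (636, 75), (633, 76), (630, 80), (628, 76), (626, 72)] 33
355 [(664, 69), (660, 74), (659, 67), (659, 58), (659, 48), (659, 39), (659, 26), (661, 12), (659, 5), (659, -3), (657, -5), (652, 4), (649, 3), (646, 6), (644, 2)] -107
400 [(664, 69), (661, 68), (660, 62), (660, 55), (661, 40), (660, 32), (660, 2
[... 1699 characters left out ...]
4.5        321.5       ]
 [548.5        322.5       ]
 [547.         326.        ]
 [546.         332.33333333]
 [546.         335.        ]
 [548.         335.        ]
 [549.         337.        ]
 [576.5        336.5       ]
 [552.         341.        ]
 [570.         341.        ]
 [574.         341.        ]
 [576.         340.        ]
 [554.         342.        ]
 [556.         343.        ]
 [567.         343.        ]
 [573.         344.        ]
 [553.         345.        ]
 [559.         345.        ]
 [569.         346.        ]
 [558.5        348.        ]
 [562.         348.        ]]
dish 1616 [[425.55835838 232.81428143   0.66871539]
 [534.93707191 343.16153312  27.54732811]]
```

Run:
```python
from h import *
f=dict(np.load('pics/top0.npz')); P=cloud(f)
# tray top points
sub=P[240:300,370:480].reshape(-1,3)
for lo,hi in((55,70),(30,42)):
    q=sub[(sub[:,2]>lo)&(sub[:,2]<hi)]; r=cv2.minAreaRect(q[:,:2].astype(np.float32)); print(lo,len(q),r,np.median(q[:,2]),cv2.boxPoints(r))
q=sub[(sub[:,2]>5)];r=cv2.minAreaRect(q[:,:2].astype(np.float32)); print(r)
sub=P[190:220,285:315].reshape(-1,3); q=sub[sub[:,2]>70]; print('vial',len(q),cv2.minEnclosingCircle(q[:,:2].astype(np.float32)),np.median(q,0))
sub=P[225:290,170:235].reshape(-1,3); q=sub[sub[:,2]>19]; print('dish',len(q),cv2.minEnclosingCircle(q[:,:2].astype(np.float32)),np.median(q,0), q[:,2].max())
print('floor',P[255:263,198:208].reshape(-1,3).mean(0))
g=dict(np.load('pics/side0.npz')); Q=cloud(g)
sub=Q[240:285,262:290].reshape(-1,3); q=sub[sub[:,2]>60]; print('vial side',q.mean(0),np.percentile(q,[2,98],axis=0))
im=g['pixels'];hsv=cv2.cvtColor(im,cv2.COLOR_RGB2HSV);m=cv2.inRange(hsv,(100,120,40),(125,255,255)); q=Q[m>0];q=q[q[:,2]>19];print('dish side',cv2.minEnclosingCircle(q[:,:2].astype(np.float32)))
sub=Q[170:240,320:370].reshape(-1,3)
for lo,hi in((55,70),(32,40)):
    q=sub[(sub[:,2]>lo)&(sub[:,2]<hi)]; print(cv2.minAreaRect(q[:,:2].astype(np.float32)),cv2.boxPoints(cv2.minAreaRect(q[:,:2].astype(np.float32))))
for v in (250,282): print([np.round(Q[v,u]) for u in range(245,275,3)])
```

```text
55 385 ((484.4214782714844, -282.6985168457031), (210.5706329345703, 10.82403564453125), 85.9265365600586) 64.9296063536837 [[ 471.54413 -387.3334 ]
 [ 482.34082 -388.10233]
 [ 497.29883 -178.06363]
 [ 486.50214 -177.29471]]
30 609 ((448.380126953125, -280.36187744140625), (211.78134155273438, 76.00474548339844), 85.07410430908203) 36.387788762545185 [[ 401.4256  -382.5983 ]
 [ 477.1496  -389.1246 ]
 [ 495.33466 -178.12546]
 [ 419.61066 -171.59915]]
((450.499755859375, -216.68084716796875), (170.6744384765625, 444.55584716796875), 5.655638694763184)
vial 200 ((491.14959716796875, 16.96199607849121), 148.94459533691406) [619.67675358  30.29457807  75.9855495 ]
dish 357 ((424.4165954589844, 169.14622497558594), 190.95245361328125) [477.35141019 292.08983957  22.79022195] 1198.1547120287719
floor [483.07345417 289.26274938   6.39390997]
vial side [618.63405403  55.14035402  87.929718  ] [[545.1102284  -22.94098066  61.51480061]
 [660.20057888 472.15832173 388.03135356]]
dish side ((484.81268310546875, 597.563720703125), 366.8967590332031)
((482.44732666015625, -311.536865234375), (57.77
[... 194 characters left out ...]
08.07056427001953, 284.5285339355469), 5.412846088409424) [[ 385.99487 -173.76129]
 [ 412.8349  -457.02106]
 [ 520.4236  -446.8266 ]
 [ 493.58356 -163.56683]]
[array([697.,  21.,  72.]), array([689.,  20.,  71.]), array([682.,  20.,  71.]), array([674.,  23.,  74.]), array([668.,  18.,  70.]), array([660.,  20.,  71.]), array([660., -17.,  45.]), array([659., -58.,  16.]), array([637.,  28.,  78.]), array([630.,  25.,  77.])]
[array([676., 143.,  72.]), array([670., 142.,  72.]), array([663., 141.,  71.]), array([659., 130.,  62.]), array([660.,  94.,  32.]), array([660.,  58.,   3.]), array([652.,  57.,   2.]), array([645.,  55.,   1.]), array([637.,  59.,   5.]), array([631.,  56.,   3.])]
```

```bash
python3 - <<'E'
from h import *
E
ls pics
```

```text
c1.png
c2.png
side0.npz
side0.png
top0.npz
top0.png
```

Run:
```python
from h import *
for n in('top0','side0'):
    f=dict(np.load(f'pics/{n}.npz')); P=cloud(f).reshape(-1,3)
    q=P[(P[:,2]>12)&(P[:,2]<60)&(abs(P[:,0]-660)<8)&(abs(P[:,1])<500)]
    c=np.polyfit(q[:,1],q[:,0],1);r=q[:,0]-np.polyval(c,q[:,1]);k=abs(r)<3;c=np.polyfit(q[k,1],q[k,0],1);print(n,k.sum(),c,'deg',np.degrees(np.arctan(c[0])))
    im=f['pixels'].astype(int); y=(im[...,0]>120)&(im[...,1]>100)&(im[...,2]<70)
    P3=cloud(f); y&=(P3[...,2]>60)&(P3[...,2]<80)&(P3[...,0]>650)&(P3[...,0]<720)
    nn,l,s,cc=cv2.connectedComponentsWithStats(y.astype(np.uint8))
    for i in range(1,nn):
        if s[i][4]>30: q=P3[l==i];print(s[i],q.mean(0),np.percentile(q,[2,98],axis=0))
    q=P[(P[:,2]>72)&(P[:,2]<82)&(abs(P[:,0]-620)<28)&(abs(P[:,1]-30)<40)];print('vial',len(q),cv2.minEnclosingCircle(q[:,:2].astype(np.float32)),q.mean(0))
    q=P[(P[:,2]>20)&(P[:,2]<28)&(abs(P[:,0]-480)<80)&(abs(P[:,1]-288)<80)];print('dish',len(q),cv2.minEnclosingCircle(q[:,:2].astype(np.float32)),cv2.fitEllipse(q[:,:2].astype(np.float32)))
    for lo,hi in((55,70),(33,39)):
        q=P[(P[:,2]>lo)&(P[:,2]<hi)&(abs(P[:,0]-450)<70)&(abs(P[:,1]+280)<130)]; r=cv2.minAreaRect(q[:,:2].astype(np.float32)); print('tray',lo,len(q),r)
    q=P[(P[:,2]>33)&(P[:,2]<39)&(abs(P[:,0]-410)<30)&(abs(P[:,1]+280)<90)];c=np.polyfit(q[:,1],q[:,0],1);print('lip',len(q),c,np.degrees(np.arctan(c[0])),q.mean(0))
```

```text
top0 1818 [-1.93699532e-03  6.59751962e+02] deg -0.11098151781210337
[254 170  10  17 152] [679.74016822 138.77776542  70.70753814] [[660.39396819 127.18450636  66.1350299 ]
 [701.09611248 150.49034311  75.03130488]]
[350 170  11  17 163] [ 679.64514385 -106.91430578   71.01367257] [[ 660.17174946 -119.92990157   67.0545248 ]
 [ 701.60959222  -94.23746511   74.98769612]]
vial 180 ((619.897216796875, 31.687877655029297), 19.94611167907715) [619.99739353  31.76343556  76.05781283]
dish 291 ((480.3669738769531, 289.4897766113281), 59.53324508666992) ((480.46820068359375, 288.9373474121094), (112.1613540649414, 112.68208312988281), 164.24026489257812)
tray 55 385 ((484.4214782714844, -282.6985168457031), (210.5706329345703, 10.82403564453125), 85.9265365600586)
tray 33 475 ((445.9261474609375, -280.2336120605469), (211.58680725097656, 71.09284210205078), 85.07410430908203)
lip 246 [7.42832606e-02 4.37143018e+02] 4.248314712828285 [ 416.39309433 -279.33511749   36.27523363]
side0 1452 [-1.22108241e-03  6.59859585e+02] deg -0.06996283398368625
[253 220  15   6  80] [ 676.83606614 -103.5341
[... 171 characters left out ...]
9] [[659.8806543  128.06897583  69.31439752]
 [693.66384552 153.14696495  74.03184938]]
vial 146 ((620.7140502929688, 31.79852294921875), 21.77394676208496) [619.95869686  34.57910829  76.6050558 ]
dish 455 ((480.7882385253906, 288.51409912109375), 60.502872467041016) ((480.9056091308594, 290.1151123046875), (111.81719970703125, 113.65176391601562), 3.075869560241699)
tray 55 150 ((484.47589111328125, -283.4775085449219), (214.36184692382812, 10.779043197631836), 85.78028869628906)
tray 33 226 ((447.47705078125, -279.6112060546875), (218.66175842285156, 74.90379333496094), 84.33263397216797)
lip 89 [6.49869232e-02 4.34999724e+02] 3.7182478796305474 [ 417.17744611 -274.2440663    37.07985089]
```

View pics/c1.png

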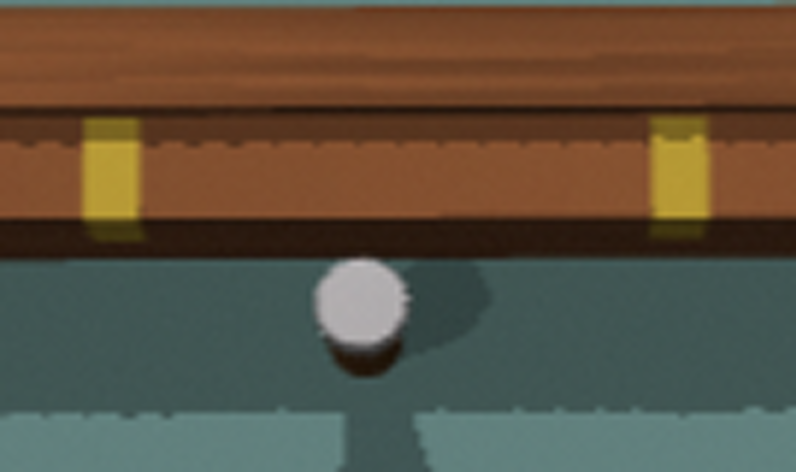

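View pics/c2.png

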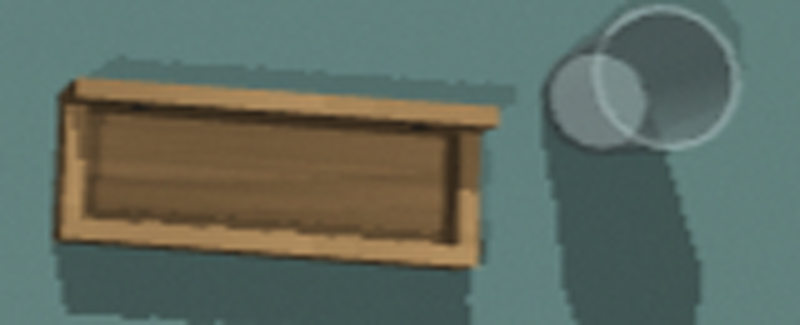

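Rail face is at x≈659.8 (yaw ≈ -0.1°), with the mark at y≈16.5. The vial is at (620, 32), the dish at (480.5, 289) and the tray at (450.5, -280) with yaw -4.2°. I'll fetch the vial first, gripping it by the cap.

Run:
```python
from h import *
R=np.array([[-1,0,0],[0,1,0],[0,0,-1.]])
def st(m):
    s=robot.read_state(); print(m,round(s['time_s'],2),np.round(s['tool_pos'],1),np.round(s['wrist_force'],1),round(s['grip_width'],1),np.round(s['qpos'][5]),flush=True)
robot.reach([620,31.8,150],R); st('above')
robot.line_to([620,31.8,45],feed=120,until_force=8); st('down')
hand.close(); st('closed')
robot.line_to([620,31.8,110],feed=100); st('up')
grab('side','side1'); grab('top','top1')
```

```text
above 2.77 [620.   32.6 150.1] [ 1.  -0.5 -0.4] 85.4 -3.0
down 3.79 [620.9  31.8  45.9] [0.4 0.9 0.2] 85.6 -3.0
closed 4.3 [620.6  31.7  45.8] [-0.8  0.3  4.3] 37.5 -3.0
up 5.1 [619.4  31.8 109.4] [-0.2 -0.6 -0.3] 37.5 -3.0
```

Run:
```python
from h import *
a=cv2.imread('pics/side1.png')[160:300,200:360];b=cv2.imread('pics/top1.png')[140:290,230:390]
cv2.imwrite('pics/v1.png',np.hstack([cv2.resize(a,(400,350)),cv2.resize(b,(400,350))]))
```

```text
(no output)
```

View pics/v1.png

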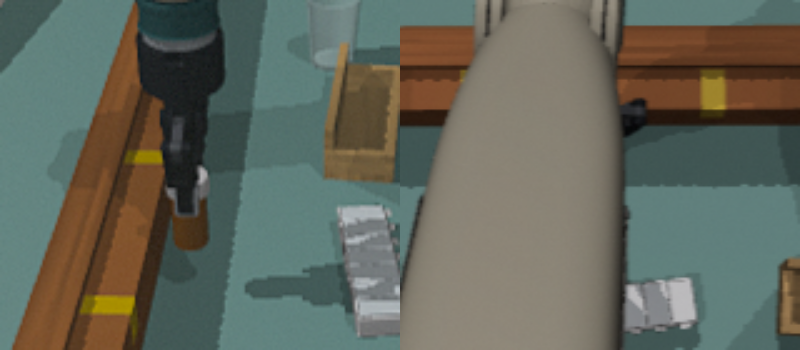

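The side view shows the vial hanging upright in the fingers, at about (190,210) in the crop and clear of the frame. Next it goes into the dish.

```bash
cat >> h.py <<'E'
R0=np.array([[-1,0,0],[0,1,0],[0,0,-1.]])
def st(m):
    s=robot.read_state(); print(m,round(s['time_s'],2),np.round(s['tool_pos'],1),np.round(s['wrist_force'],1),np.round(s['ft_torque'],2),round(s['grip_width'],1),flush=True); return s
E
python3 - <<'E'
from h import *
robot.line_to([481,289,110],feed=200); st('over')
robot.line_to([481,289,58],feed=80); s=st('near')
print(robot.line_to([481,289,50],feed=12,until_force=2)); st('touch')
E
```

```text
over 6.81 [481.4 288.4 110. ] [-0.3 -0.3 -0.6] [ 0.01 -0.01  0.01] 37.4
near 7.61 [481.3 289.1  58.2] [-0.7 -1.  -0.5] [-0.03 -0.02  0.01] 37.4
True
touch 8.15 [481.1 289.   51.8] [ 0.2 -0.2  5.1] [0.03 0.01 0.05] 37.5
```

Run:
```python
from h import *
hand.open_gripper(); st('open')
robot.line_to([481,289,140],feed=120); st('up')
th=np.radians(-4.2); tx=np.array([np.cos(th),np.sin(th)]); lip=np.array([416.6,-277.7])
ty=np.array([tx[0],tx[1],0]); 
for s in (1,-1):
    z=np.array([0,0,-1.]); x=np.cross(s*ty,z); R=np.c_[x,s*ty,z]
    q=inverse_kinematics([lip[0],lip[1],150],R); print(s,np.round(q,1) if q is not None else None)
grab('side','side2');
a=cv2.imread('pics/side2.png')[230:400,230:400];cv2.imwrite('pics/v2.png',cv2.resize(a,(500,500)))
```

```text
open 8.68 [480.  288.5  50.7] [0.3 0.2 0.6] [-0.03  0.01 -0.04] 85.5
up 9.57 [480.4 288.7 139.3] [ 0.2  0.  -0.5] [ 0.03 -0.02  0.01] 85.2
1 [-41.1   6.7 -23.1  60.2   0.   53.1]
-1 [ -41.1    6.7  -23.1   60.2    0.  -126.9]
```

View pics/v2.png

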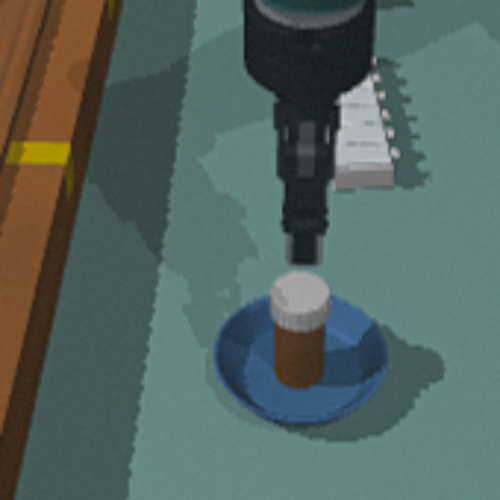

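The vial stands upright in the dish, cap at (300,295) and base at (300,375) in the crop. Next is the lip grip.

```bash
cat >> h.py <<'E'
def RT(deg):
    t=np.radians(deg); y=np.array([np.cos(t),np.sin(t),0]); z=np.array([0,0,-1.]); return np.c_[np.cross(y,z),y,z]
E
python3 - <<'E'
from h import *
R=RT(-4.2)
robot.reach([416,-277.7,130],R); st('above')
robot.line_to([416,-277.7,14],feed=110,until_force=6); st('down')
hand.close(); st('closed')
grab('top','top3'); f=grab('side','side3')
a=cv2.imread('pics/side3.png')[130:270,280:420];b=cv2.imread('pics/top3.png')[200:340,340:500]
cv2.imwrite('pics/v3.png',np.hstack([cv2.resize(a,(400,400)),cv2.resize(b,(400,400))]))
E
```

```text
above 11.68 [ 416.4 -277.1  130. ] [ 1.  0. -0.] [-0.06  0.02 -0.05] 85.1
down 12.88 [ 416.6 -278.2   14.6] [0.3 0.1 0.6] [ 0.   -0.03 -0.  ] 85.1
closed 13.57 [ 416.5 -278.    14.5] [-0.2  0.   3.5] [ 0.07 -0.13 -0.02] 8.5
```

View pics/v3.png

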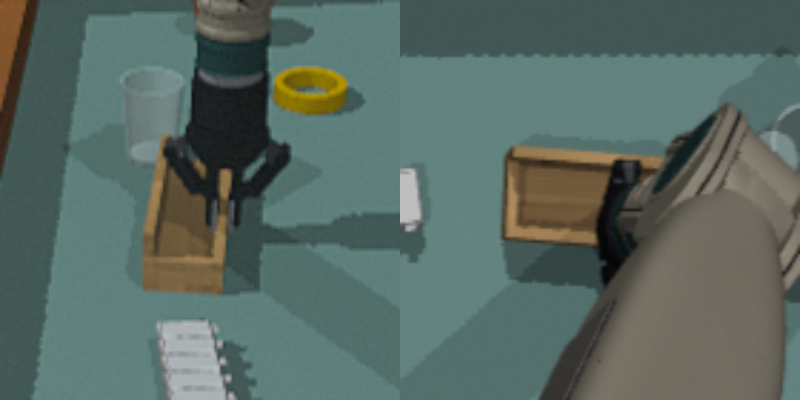

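Fingers are shut either side of the lip (side crop (222,205)), one in the trough, and the tray hasn't moved. Lift and carry next.

Run:
```python
from h import *
robot.line_to([416.5,-278,65],feed=80); st('lift')
robot.line_to([500,-100,65],RT(0.1),feed=150); 
robot.line_to([572,16.5,65],RT(0.1),feed=100); 
robot.hold(0.3); st('over')
f=grab('side','side4'); g=grab('top','top4')
a=cv2.imread('pics/side4.png')[150:310,200:360];b=cv2.imread('pics/top4.png')[140:300,230:390]
cv2.imwrite('pics/v4.png',np.hstack([cv2.resize(a,(400,400)),cv2.resize(b,(400,400))]))
```

```text
lift 14.46 [ 416.  -277.6   64.6] [-0.1 -0.1 -4.1] [ 0.04  0.13 -0.  ] 9.1
over 17.73 [571.9  16.3  65. ] [ 0.3  0.2 -3.2] [-0.    0.14  0.03] 9.0
```

View pics/v4.png

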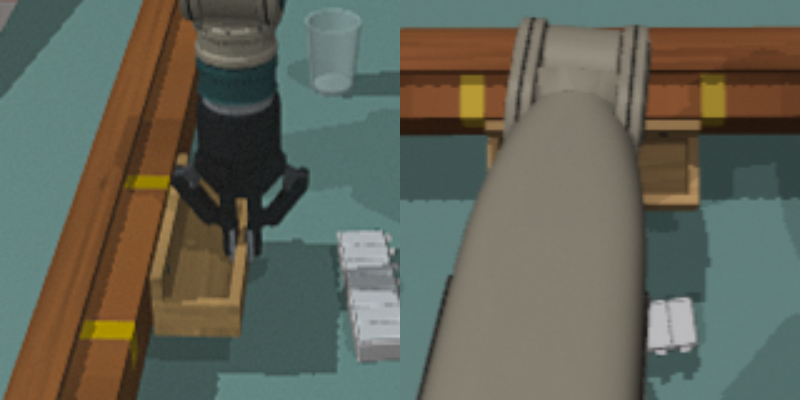

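The tray is held level in front of the rail between the tapes. I'll check its yaw and y from depth, then lower.

```bash
cat >> h.py <<'E'
def tray(f,z0,xb,tag=''):
    "back top strip: fit edge line"
    P=cloud(f).reshape(-1,3)
    q=P[(abs(P[:,2]-(z0+65))<6)&(abs(P[:,0]-xb)<14)&(abs(P[:,1]-16)<125)]
    c=np.polyfit(q[:,1],q[:,0],1);r=q[:,0]-np.polyval(c,q[:,1])
    print(tag,'back n',len(q),'yaw',round(-np.degrees(np.arctan(c[0])),2),'x at 16.5',round(np.polyval(c,16.5),1),'y',np.round(np.percentile(q[:,1],[0.5,99.5]),1),'z by side',[round(float(np.median(q[k,2])),1) for k in (q[:,1]<-30,q[:,1]>60) if k.any()])
    q=P[(abs(P[:,2]-(z0+36))<5)&(abs(P[:,0]-(xb-68))<10)&(abs(P[:,1]-16)<125)]
    if len(q): print('  lip n',len(q),'z',round(float(np.median(q[:,2])),1),'x',q[:,0].mean(),'y',np.round(np.percentile(q[:,1],[1,99]),1))
E
python3 - <<'E'
from h import *
for n in('top4','side4'):
    f=dict(np.load(f'pics/{n}.npz')); tray(f,50.5,572+68,n)
E
```

```text
top4 back n 140 yaw -0.01 x at 16.5 638.3 y [-88.1 119.5] z by side [114.9, 114.7]
  lip n 95 z 87.5 x 571.1077611831817 y [-86.7 -34.7]
side4 back n 211 yaw 0.19 x at 16.5 638.7 y [-90.7 124.3] z by side [116.5, 116.0]
  lip n 208 z 87.5 x 571.8301702068391 y [-47. 122.]
```

Yaw is about 0.1° and the y centre about 16, both on target. Lowering.

Run:
```python
from h import *
robot.line_to([572,16.5,20],RT(0.1),feed=60); st('near')
print(robot.line_to([572,16.5,12],RT(0.1),feed=8,until_force=2)); st('touch'); robot.hold(0.3); s=st('held')
# target of the arm after until_force stop unknown; nudge in x toward frame
grab('side','side5');tray(dict(np.load('pics/side5.npz')),0,640)
```

```text
near 18.73 [572.4  16.5  20.2] [ 0.1 -0.7 -2.3] [ 0.01  0.17 -0.06] 8.6
True
touch 19.43 [571.9  16.5  14.4] [-0.4 -0.5  5.4] [-0.02 -0.04 -0.03] 8.6
held 19.73 [571.9  16.5  14.4] [-0.9 -0.2  6.6] [-0.02 -0.08 -0.03] 8.8
 back n 211 yaw 0.26 x at 16.5 638.5 y [-87.2 122.5] z by side [66.5, 65.8]
  lip n 197 z 36.9 x 571.7502912789108 y [-38.4 121.9]
```

```bash
cat >> h.py <<'E'
def F(n=4,dt=0.05):
    a=[];b=[];c=[]
    for _ in range(n):
        robot.hold(dt); s=robot.read_state(); a.append(s['wrist_force']);b.append(s['ft_torque']);c.append(s['tool_pos'])
    return np.mean(a,0),np.mean(b,0),np.mean(c,0),s['time_s']
def show(m,r): print(m,np.round(r[0],1),np.round(r[1],2),np.round(r[2],1),round(r[3],2),flush=True)
E
python3 - <<'E'
from h import *
R=RT(0.1)
for z in (14.4,14.8,15.2):
    robot.line_to([572,16.5,z],R,feed=10); r=F(); show(z,r)
    if r[0][2]<0.3: break
E
```

```text
14.4 [-0.9  0.2  3.5] [0.01 0.17 0.04] [571.9  16.5  14.4] 20.4
14.8 [ 1.2 -0.2 -1.5] [-0.03 -0.14  0.02] [571.9  16.5  14.5] 20.85
```

Run:
```python
from h import *
R=RT(0.1)
robot.line_to([582,16.5,14.7],R,feed=20); show('582',F())
print(robot.line_to([592,16.5,14.7],R,feed=5,until_force=4)); show('touch',F())
```

```text
582 [ 0.   0.2 -1.8] [ 0.02  0.14 -0.01] [582.1  16.5  14.5] 21.7
True
touch [0.3 0.4 5.5] [-0.01 -0.17 -0.01] [587.7  16.5  14.5] 23.22
```

Run:
```python
from h import *
R=RT(0.1)
for x,z in ((587.7,14.8),(588.0,14.9),(588.3,14.9)):
    robot.line_to([x,16.5,z],R,feed=5); r=F(); show((x,z),r)
    if r[0][0]<-8: break
```

```text
(587.7, 14.8) [ 1.4 -0.  -0.7] [-0.02 -0.38  0.  ] [587.3  16.5  14.5] 24.25
(588.0, 14.9) [ 0.4 -0.6 -1.4] [-0.05 -0.05  0.  ] [587.2  16.5  14.6] 24.7
(588.3, 14.9) [-1.6 -0.  -1.3] [-0.    0.32 -0.01] [587.6  16.6  14.6] 25.15
```

Run:
```python
from h import *
R=RT(0.1); x=588.3; z=14.9
for _ in range(8):
    x+=0.3; robot.line_to([x,16.5,z],R,feed=5); r=F(5); show((round(x,2),z),r)
    if r[0][0]<-7: break
```

```text
(588.6, 14.9) [-4.4  0.  -1.3] [ 0.02  0.73 -0.03] [587.7  16.6  14.6] 25.65
(588.9, 14.9) [-5.   0.3 -1.2] [0.01 0.98 0.  ] [587.8  16.6  14.5] 26.15
(589.2, 14.9) [-5.9 -0.3 -0.5] [-0.02  1.07 -0.02] [587.8  16.6  14.5] 26.65
(589.5, 14.9) [-6.1 -0.2  0.2] [-0.02  1.19 -0.04] [587.8  16.6  14.5] 27.15
(589.8, 14.9) [-7.1  0.3  0.8] [-0.01  1.28 -0.03] [587.8  16.6  14.5] 27.65
```

Run:
```python
from h import *
R=RT(0.1); x=589.8; z=15.0
for _ in range(8):
    x+=0.3; robot.line_to([x,16.5,z],R,feed=5); r=F(5); show((round(x,2),round(z,2)),r)
    if r[0][2]>0: z+=0.08
    if r[0][0]<-9.6: break
f=grab('side','side6');tray(f,0,655,'side'); g=grab('top','top6'); tray(g,0,655,'top')
a=cv2.imread('pics/side6.png')[170:310,220:360];b=cv2.imread('pics/top6.png')[150:290,230:390]
cv2.imwrite('pics/v6.png',np.hstack([cv2.resize(a,(400,400)),cv2.resize(b,(400,400))]))
```

```text
(590.1, 15.0) [-7.8  0.4  1. ] [-0.03  1.34 -0.02] [587.8  16.6  14.5] 28.15
(590.4, 15.08) [-7.7 -0.1  1.3] [-0.05  1.44 -0.05] [587.8  16.6  14.5] 28.65
(590.7, 15.16) [-8.6 -0.2  1.5] [-0.05  1.51 -0.04] [587.8  16.6  14.5] 29.15
(591.0, 15.24) [-8.9 -0.1  1.5] [-0.06  1.57 -0.03] [587.7  16.6  14.5] 29.65
(591.3, 15.32) [-9.4 -0.1  1.9] [-0.07  1.67 -0.03] [587.7  16.6  14.5] 30.15
(591.6, 15.4) [-9.8 -0.2  2.2] [-0.08  1.74 -0.02] [587.7  16.6  14.5] 30.65
side back n 321 yaw 0.55 x at 16.5 657.7 y [-99.7 135.8] z by side [67.9, 66.5]
  lip n 193 z 37.1 x 587.4177082041847 y [-41.8 123. ]
top back n 256 yaw -0.23 x at 16.5 658.5 y [-107.1  139.7] z by side [66.3, 66.7]
  lip n 83 z 36.2 x 586.6472050279848 y [-88.  -38.7]
```

View pics/v6.png

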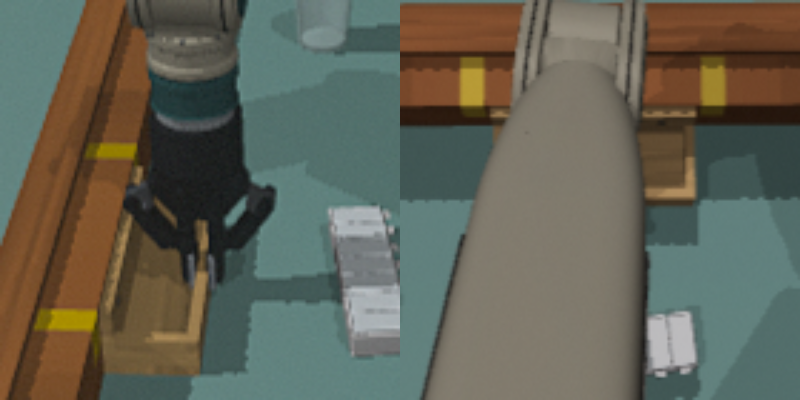

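Tray stands between the tapes, against the rail, and the moment about z is about 0, so the contact is even. I'll take off the downward load and trim the push to about 10 N.

Run:
```python
from h import *
R=RT(0.1); x=591.6; z=15.5
for i in range(6):
    robot.line_to([x,16.5,z],R,feed=5); r=F(6); show((round(x,2),round(z,2)),r)
    fx,fz=r[0][0],r[0][2]; ok=True
    if fz>-0.2: z+=min(0.15,0.06*(fz+.6)); ok=False
    if fz<-1.5: z-=0.06; ok=False
    if fx>-10: x+=0.3; ok=False
    if fx<-11.2: x-=0.3; ok=False
    if ok: break
```

```text
(591.6, 15.5) [-9.6  0.1  1.4] [-0.07  1.66 -0.05] [587.7  16.6  14.5] 31.3
(591.9, np.float64(15.62)) [-9.7 -0.3  1.2] [-0.11  1.77 -0.03] [587.7  16.6  14.5] 31.85
(592.2, np.float64(15.73)) [-10.4  -0.2   1.3] [-0.09  1.84 -0.03] [587.7  16.6  14.5] 32.4
(592.2, np.float64(15.84)) [-10.5  -0.3   0.6] [-0.09  1.74 -0.03] [587.7  16.6  14.5] 32.95
(592.2, np.float64(15.92)) [-10.2  -0.8   0.3] [-0.1   1.71 -0.02] [587.7  16.6  14.5] 33.5
(592.2, np.float64(15.98)) [-10.2  -0.8  -0.7] [-0.06  1.67 -0.02] [587.7  16.6  14.5] 34.05
```

Run:
```python
from h import *
for i in range(4): show('hold',F(10,0.1))
f=grab('side','side7'); g=grab('top','top7')
for n,h in(('side',f),('top',g)):
    P=cloud(h).reshape(-1,3); 
    q=P[(P[:,2]>62)&(P[:,2]<68.5)&(P[:,0]>648)&(P[:,0]<657)]; 
    c=np.polyfit(q[:,1],q[:,0],1);print(n,len(q),'yaw',-np.degrees(np.arctan(c[0])),np.percentile(q[:,1],[1,99]),q.mean(0))
    k=h['pixels'].astype(int); 
cv2.imwrite('pics/v7s.png',f['pixels'][:,:,::-1])
b=cv2.imread('pics/top7.png')[150:230,240:375];cv2.imwrite('pics/v7.png',cv2.resize(b,None,fx=5.9,fy=5.9,interpolation=cv2.INTER_CUBIC))
```

```text
hold [-9.9 -0.6 -0. ] [-0.08  1.69 -0.04] [587.7  16.6  14.5] 35.05
hold [-10.   -0.8  -0. ] [-0.1   1.69 -0.04] [587.7  16.6  14.5] 36.05
hold [-9.9 -0.4 -0.1] [-0.1   1.68 -0.01] [587.7  16.6  14.5] 37.05
hold [-9.9  0.  -0.3] [-0.08  1.69  0.01] [587.7  16.6  14.5] 38.05
side 135 yaw -0.018085841600454663 [-87.45308548 121.73851861] [653.09166539  43.09874296  65.8412818 ]
top 76 yaw -0.09100443004732367 [-86.86301312 119.90946896] [653.00591156 -17.27770265  65.05126501]
```

View pics/v7.png

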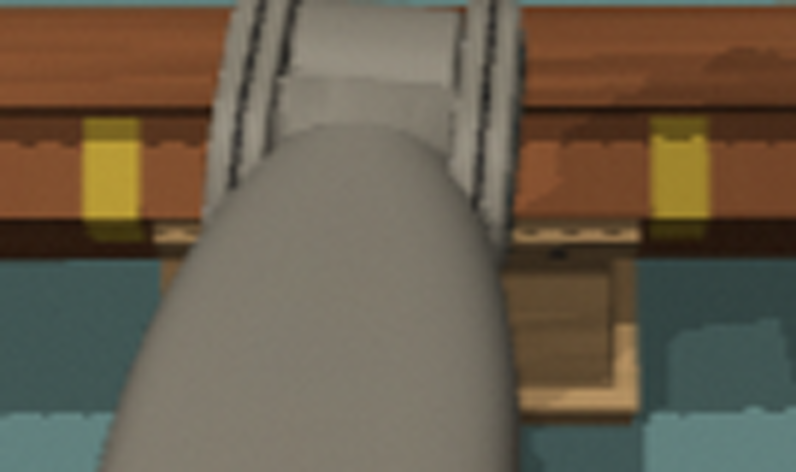

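View pics/v7s.png

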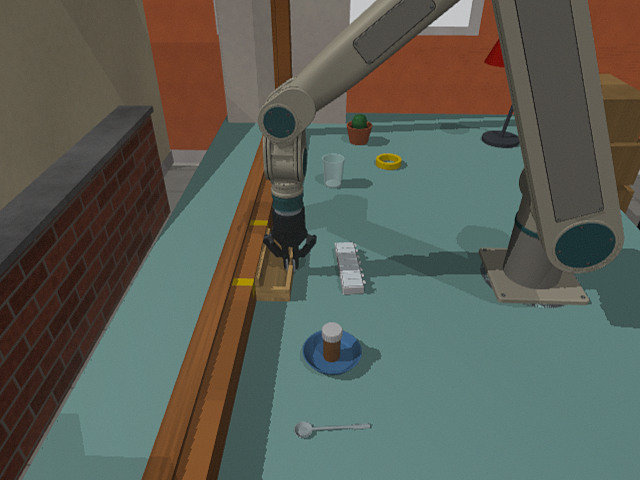

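The tray stays centred between the tapes, with gaps of 14 and 10 px at 5.9x (crop columns 141-155 and 640-650). It is flush, the vial stands in the dish at (332,342), and the other objects haven't moved.

Run:
```python
from h import *
show('pre',F(4)); job.hand_in()
```

```text
pre [-10.1  -0.5  -0. ] [-0.11  1.66 -0.03] [587.7  16.6  14.5] 38.35
the job is handed in; nothing more can be done
```

The vial stands upright in the blue dish. The tray is flat on the sill and flush against the frame between the tapes. The arm is still gripping its lip and pressing it there. I handed in at about 38 s of the 67 s allowed.

**Push:** before hand-in it held steady for over 4 s at 9.9–10.1 N at the wrist. There was almost no downward load (0 to -0.3 N), so little of the push should be lost to friction on the sill. I estimate 9–10 N reaches the frame, because that friction could not be measured.

**Fit:** the tray's yaw measured -0.02° and -0.09° in the two cameras, against about +0.1° for the frame. It is within about 1 mm of centre between the tapes. The moment about the vertical axis was close to zero, so both ends of the back are bearing on the frame.

**Other objects:** the organizer, tumbler and spoon look unmoved in the last pictures.

**Checks that disagreed:**
- An earlier yaw fit gave +0.55° and -0.23°, because points from the rail top got into it; the cleaner fit above replaced it.
- The first "contact" stop near the frame was triggered by vertical force, not by touching the frame. I corrected the height before pressing.

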